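Vent the dry-storage chamber and crack its sealed lid

TASK

Take the loose red cap off the brass vent on the chamber's lid and leave it in the dark steel tray. Only then take hold of the blue pull, break the stuck lid free of its seal without throwing it wide open, and finish while still holding it by the pull, still and slightly open, with the lid's front edge about 3 cm above where it sits when shut. Leave the slide box, strip tube and beaker where they are.

Things in the scene. Friction and masses are not known exactly. Their poses are not given: they have to be found in the camera images.
- chamber: fixed white box with a green foot, 200 (x) x 220 (y) x 110 mm high, walls 20 mm, closed by a grey lid. Origin: centre of its underside, on the bench. z up; +x points to the hinge side, away from the robot give or take the yaw. Shut, the top of the lid is 124 mm above the bench
- lid (a joint): angle of the grey hinged lid (200 x 220 x 12 mm, 0.3 to 0.6 kg): 0 shut, grows as its front (-x) edge rises; 0.15 rad lifts that edge 30 mm. Its seal resists: lifting at the pull takes a peak of about 17 N in the first 2 mm, then less and less, and past 6 mm only the lid's weight (2 to 4 N). Let go, it falls shut and seals again
- lid_hinge (a point): point on the hinge axis, in the middle of the chamber's far edge, 112 mm above the bench: chamber frame (100, 0, 112) mm. The lid turns about the chamber's y axis through it
- pull (a point): foot of the blue upright pull block on the lid near its front edge, part of the lid: 30 (chamber x) x 16 (chamber y) x 42 mm high. Pinch its two 16 mm apart faces, closing along chamber y, from above. The point is the centre of its foot, on the lid's top face; chamber frame (-65, 0, 124) mm when shut, 165 mm from the hinge axis. z is up along the block
- vent (a point): foot of the brass vent stub (24 mm diameter, 20 mm high) on the lid's top face; chamber frame (45, 0, 124) mm when shut
- cap: loose red cap, an upside-down cup over the vent stub: 36 mm outer diameter, 32 mm high, 30 mm bore 27 mm deep, 35 to 60 g, resting with its rim on the lid. Origin: centre of its open underside, z up. Grip it across its 36 mm from above; lift it more than 25 mm to clear the stub
- tray: fixed square dark steel tray, 130 x 130 x 22 mm high, walls and floor 4 mm. Origin: centre of its underside. It stands to the left or to the right of the chamber
- slidebox: bystander: loose blue box with white top, 112 x 92 x 38 mm, on the other side of the chamber from the tray. Origin: centre of its underside
- striptube: bystander: white jar with black cap, 48 mm diameter, 110 mm high. Origin: centre of its underside
- beaker: bystander: glass beaker, 70 mm diameter, 85 mm high. Origin: centre of its underside
Not all that is in view belongs to the job. What is meant by the cap is not turquoise, and is the smaller of those in its own colour.

How it is judged:
By the outcome, as a careful person would: the job done as asked, in the order asked, and still so for the second after the job is handed in, while the arm keeps its last pose, push and grip.
It also fails if it takes over 53 s, if anything falls off the work surface, if the arm or the gripper's body presses on something with over 40 N, if the wrist force passes 120 N, or if a joint passes its speed limit or range.

ROBOT

A 7-joint arm with a two-finger parallel gripper is mounted at the origin on the work surface. World frame = base frame: x ahead of the robot, y to its left, z up, the work surface at z = 0. Lengths are in m, angles in rad, forces in N, time in s.
With the tool pointing down it reaches from about 0.35 to 0.9 m from the base axis. Payload 19.9 kg.
Tool frame: the origin (TCP) lies between the finger pads; the fingertips stand 19 mm ahead of it and the grasp point (between the pads) is the TCP; z points along the fingers, y is the line along which they close (so a half turn about z gives the same grasp; the last joint's range is limited). The gripper opens to 94 mm and grips with 3 to 60 N. Pads are 16 mm wide; open, the fingers measure 119 mm over their backs; the gripper's body (75 mm by 177 mm) begins 78 mm behind the grasp point.
Start: joints at [1.216, 0.417, -0.01, 1.614, 0.005, 1.111, -0.053], TCP at [0.192, -0.595, 0.199] pointing down, gripper open.
Joint ranges: [-2.81, 2.81], [-0.39, 2.02], [-1.27, 1.25], [0.06, 2.57], [-1.19, 4.33], [0.19, 2], [-2.82, 2.82]. Speed limits (rad/s): [1.89, 1.89, 2.39, 2.39, 3.01, 3.01, 3.01].

INTERFACE

Orientations are given as a 3x3 rotation matrix whose columns are the frame's x, y, z axes.
In Python, from rig import robot gives the robot as it stands. Calls block until the motion is done:
- robot.move_ptp(position, orientation): joint-space move of the TCP to a pose.
- robot.move_linear(position, velocity=0.15, frame=None, threshold=None): straight line of the TCP; frame=None keeps the orientation; velocity is the mean speed in m/s. With threshold (N) it stops when the force on the tool has changed by that much, and returns True; else False.
- robot.goto_joints(angles): joint-space move.
- robot.gripper_to(opening): finger opening in m; the grip force is fixed at half the most; returns when the fingers have stopped.
- robot.pause(seconds).
- robot.ik(position, orientation): joint angles nearest the present ones, or None.
- robot.get_state(): the state.
- robot.grab_frame(name): name is "scene" or "top" or "wrist"; returns the picture (384x512x3 uint8, red, green, blue); there is no depth.
- robot.camera_info(name): a dict with "fx", "fy", "cx", "cy" (pixels), "rvec" (rotation vector, rad) and "tvec" (3), from world to camera coordinates, as OpenCV has them. Camera axes: x right, y down, z forward; pixel columns grow to the right and rows downward; lengths in m; the calibration is good to about 2 mm. A picture is of the moment at which its call begins: read the wrist's pose just before it. camera_info takes no time and is no camera call; for the wrist camera it gives the pose at the moment of the call.
A pose or a line that the arm cannot do raises robot.PlanningError and nothing moves.
- robot.sign_off(): hands the job in; it is judged then, once.
The state is a dict: "time": time; "qpos": joint angles; "joint_vel": joint speeds; "effort": joint torques, N m; "ee_pos": TCP position; "tool_rot": TCP orientation; "force": force on the tool from outside, world axes, zero at the start; "moment": the same for the moment, N m; "opening": finger opening in m; "grasp_force": force on a finger pad.
Only numpy, scipy, OpenCV 4.12 (cv2) and the standard library are available. Lean on these libraries where they do the work, as an engineer would, in place of code of your own. Each camera call takes 0.05 s, during which the arm holds its last target. There are 200 camera calls.

## Working session

There is one attempt and no reset: what is moved stays moved. The work goes in short steps, each a Python script; the robot and the scene stay as the last script left them, time stands still between calls to the robot, and variables do not carry over. Pictures are saved under pics/ and viewed, at most 10 in all, crops included, and the job is handed in when it is done.

```bash
mkdir -p pics; ls; cat > h.py <<'E'
from rig import robot
import numpy as np, cv2
def save(img,n): cv2.imwrite(f'pics/{n}.png',cv2.cvtColor(img,cv2.COLOR_RGB2BGR))
def ray(ci,u,v):
    R=cv2.Rodrigues(np.array(ci['rvec'],float))[0];t=np.array(ci['tvec'],float).ravel()
    d=R.T@np.array([(u-ci['cx'])/ci['fx'],(v-ci['cy'])/ci['fy'],1.]);return -R.T@t,d
def onplane(ci,u,v,z):
    o,d=ray(ci,u,v);return o+d*(z-o[2])/d[2]
def proj(ci,p):
    return cv2.projectPoints(np.array(p,float).reshape(-1,3),np.array(ci['rvec'],float),np.array(ci['tvec'],float),np.array([[ci['fx'],0,ci['cx']],[0,ci['fy'],ci['cy']],[0,0,1.]]),None)[0].reshape(-1,2)
E
python3 - <<'E'
from h import *
a=robot.grab_frame('scene');b=robot.grab_frame('top')
save(a,'scene0');save(b,'top0')
np.save('top0.npy',b);np.save('scene0.npy',a)
for n in('scene','top'):
    ci=robot.camera_info(n);print(n,{k:np.round(v,3) for k,v in ci.items()},ray(ci,256,192))
print(robot.get_state())
E
```

```text
pics
scene {'fx': np.float64(394.198), 'fy': np.float64(394.198), 'cx': np.float64(257.995), 'cy': np.float64(188.452), 'rvec': array([ 1.356,  2.08 , -0.991]), 'tvec': array([ 0.254, -0.268,  1.494])} (array([1.31443078, 0.30965342, 0.73905856]), array([-0.69920699, -0.31938006, -0.63969725]))
top {'fx': np.float64(481.008), 'fy': np.float64(481.008), 'cx': np.float64(246.649), 'cy': np.float64(192.033), 'rvec': array([ 2.211, -2.156,  0.031]), 'tvec': array([-0.005,  0.608,  1.124])} (array([ 0.54897699, -0.01719567,  1.15343619]), array([ 0.05210637,  0.00474184, -0.99881948]))
{'time': 0.1, 'qpos': array([ 1.21645818,  0.41793463, -0.01031891,  1.61407524,  0.00469219,
        1.11069384, -0.05298997]), 'joint_vel': array([-0.00036724,  0.00023029, -0.00098764, -0.00015627, -0.00065017,
       -0.00019349,  0.00068229]), 'effort': array([ 1.32582729e-03, -8.52594709e+01,  6.39994405e-01, -4.26699328e+01,
       -4.88267932e-02,  1.64065714e-02,  3.60752972e-05]), 'ee_pos': array([ 0.19225012, -0.59435182,  0.19849135]), 'tool_rot': array([[ 9.51455016e-01,  3.07787575e-01, -4.01791107e-04],
       [ 3.07787829e-01, -9.51454482e-01,  1.01005433e-03],
       [-7.14037779e-05, -1.08468767e-03, -9.99999409e-01]]), 'force': array([-0.05761823, -0.03332242,  0.51257009]), 'moment': array([ 0.01287872, -0.02676809, -0.00808126]), 'grasp_force': 0.0, 'opening': 0.0940745420746994}
```

View pics/scene0.png

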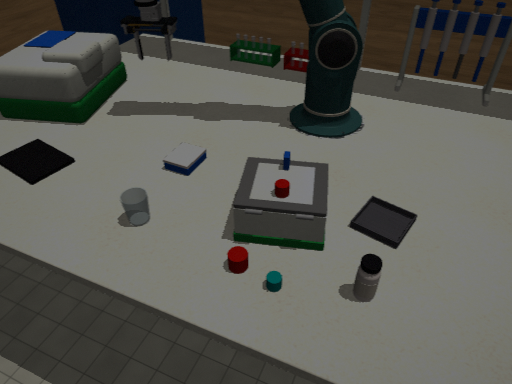

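View pics/top0.png

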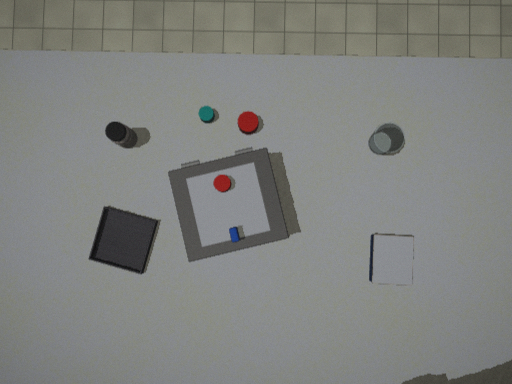

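The scene view shows red caps at (282,188) on the lid and (238,260) on the bench, with a turquoise one at (274,281). In the top view these are at (222,183), (248,122) and (206,114). The blue pull is at (234,234) and the tray at (125,240). The cap I want is the smaller red one, on the lid at top-view (222,183). Next I'll measure and take a close crop.

```bash
python3 - <<'E'
from h import *
T=np.load('top0.npy');S=np.load('scene0.npy');ct=robot.camera_info('top');cs=robot.camera_info('scene')
def blobs(m,amin=20):
    n,l,s,c=cv2.connectedComponentsWithStats(m.astype(np.uint8))
    return [(c[i].round(1),s[i],l==i) for i in range(1,n) if s[i,4]>=amin]
def masks(I):
    r,g,b=[I[...,i].astype(int) for i in range(3)]
    return (r>90)&(g<60)&(b<60),(b>90)&(r<60)&(g<100)
for n,I in(('top',T),('scene',S)):
    for k,m in zip(('red','blue'),masks(I)):
        for c,s,_ in blobs(m): print(n,k,c,s)
# red caps diameter from top
for c,s,l in blobs(masks(T)[0]):
    z=.156 if abs(c[0]-222)<8 else .03
    cn=cv2.findContours(l.astype(np.uint8),0,1)[0][0]
    (u,v),r=cv2.minEnclosingCircle(cn); p=onplane(ct,u,v,z)
    print('cap',u,v,'pos',p.round(4),'diam',2*np.linalg.norm(onplane(ct,u+r,v,z)-p))
# lid quad & tray quad
g=cv2.cvtColor(T,cv2.COLOR_RGB2GRAY); h=cv2.cvtColor(T,cv2.COLOR_RGB2HSV)
def quad(m,z,name,box):
    M=np.zeros(g.shape,np.uint8);x0,y0,x1,y1=box;M[y0:y1,x0:x1]=m[y0:y1,x0:x1]*255
    cn=max(cv2.findContours(M,0,1)[0],key=cv2.contourArea)
    hull=cv2.convexHull(cn); P=np.array([onplane(ct,*q,z)[:2] for q in hull[:,0].astype(float)])
    r=cv2.minAreaRect(P.astype(np.float32)*1000); print(name,r,cv2.boundingRect(cn))
print('grey samples lid',T[180,178],T[215,285 if 0 else 272],'bench',T[300,300],'tray',T[240,125],'shadow',T[200,288])
quad((g<105),.124,'lid',(160,140,300,270)); quad(g<80,.022,'tray',(80,195,170,285))
for n,I,c in(('top',T,(228,185)),('scene',S,(282,190))):
    x,y=c; save(cv2.resize(I[y-80:y+80,x-80:x+80],(400,400),interpolation=cv2.INTER_CUBIC),'crop_'+n)
a,b=[cv2.imread(f'pics/crop_{n}.png') for n in('top','scene')]
cv2.imwrite('pics/crop.png',np.hstack([a,b]))
E
```

```text
top red [247.5 121.3] [238 112  20  20 321]
top red [221.7 182.7] [214 175  16  17 211]
top blue [233.5 234.4] [229 227  10  15  97]
scene red [281.8 183.1] [275 179  14   9  99]
scene red [237.4 253.5] [228 246  20  16 243]
scene blue [49.2 38.2] [ 25  31  49  16 429]
scene blue [286.6 153.9] [284 151   6   7  28]
cap 247.67391967773438 121.41304016113281 pos [0.7737 0.0118 0.03  ] diam 0.0486308724642132
cap 222.03192138671875 182.7127685546875 pos [0.6186 0.0587 0.156 ] diam 0.03480362695471728
grey samples lid [81 79 76] [84 82 78] bench [142 143 143] tray [58 55 59] shadow [83 82 73]
lid ((582.760009765625, 35.88842010498047), (208.03976440429688, 247.95849609375), 15.064800262451172) (168, 147, 132, 115)
tray ((488.3834228515625, 296.4115905761719), (138.9722900390625, 132.6335906982422), 76.07366943359375) (89, 206, 70, 68)
```

View pics/crop.png

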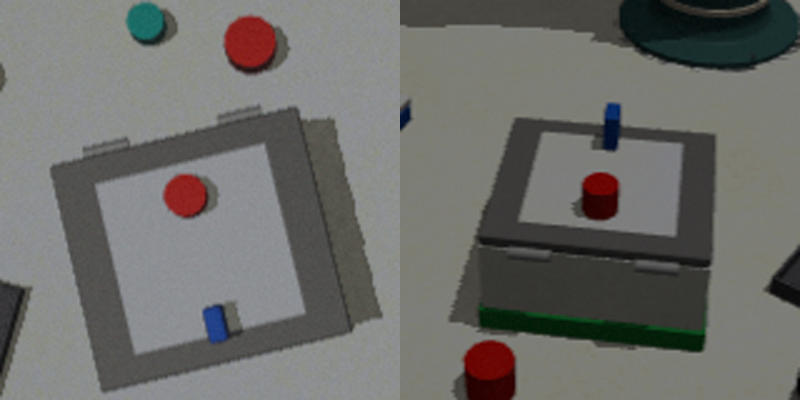

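The crop shows the small red cap on the lid at top-view (222,183), about 35 mm across. The bench cap measures about 49 mm, so the choice holds. The shadow at right spoilt the lid box, so I'll use the lid's corners instead.

```bash
python3 - <<'E'
from h import *
T=np.load('top0.npy');ct=robot.camera_info('top')
g=cv2.cvtColor(T,cv2.COLOR_RGB2GRAY)
def corners(pts,z):
    p=cv2.cornerSubPix(g,np.float32(pts).reshape(-1,1,2),(4,4),(-1,-1),(3,30,.01)).reshape(-1,2)
    P=np.array([onplane(ct,*q,z)[:2] for q in p]);return p,P
# order: hinge-left, hinge-right, front-right, front-left
for n,pts in(('lid',[(168.8,171.8),(266.4,148.2),(288.4,237),(189.2,261)]),('panel',[(187,178.5),(254.5,162.5),(270,231),(201.5,246.5)])):
    p,P=corners(pts,.124)
    x=(P[0]+P[1]-P[2]-P[3])/2;y=(P[0]+P[3]-P[1]-P[2])/2
    print(n,p.round(1).tolist(),'c',P.mean(0),'lx',np.linalg.norm(x),'ly',np.linalg.norm(y),'yaws',np.arctan2(x[1],x[0]),np.arctan2(-y[0],y[1]))
r,gg,b=[T[...,i].astype(int) for i in range(3)]
m=((b>90)&(r<60)&(gg<100)).astype(np.uint8)
cn=max(cv2.findContours(m,0,1)[0],key=cv2.contourArea)
P=np.float32([onplane(ct,*q,.166)[:2]*1000 for q in cn[:,0].astype(float)])
print('pull',cv2.minAreaRect(P), onplane(ct,233.5,234.4,.166))
print('cap',onplane(ct,221.7,182.7,.156))
p,P=corners([(110,206.5),(160,219.5),(142.5,272.5),(90,258.5)],.022);print('tray',p,P.mean(0),np.linalg.norm(np.diff(P,axis=0),axis=1))
E
```

```text
lid [[167.5, 171.3000030517578], [266.1000061035156, 146.8000030517578], [288.6000061035156, 236.6999969482422], [188.39999389648438, 261.70001220703125]] c [0.57565104 0.04799383] lx 0.19878299479825326 ly 0.2196726941820017 yaws 0.26379069401357313 0.26849912959717875
panel [[185.60000610351562, 178.39999389648438], [253.3000030517578, 161.8000030517578], [269.79998779296875, 229.8000030517578], [201.6999969482422, 246.39999389648438]] c [0.57548576 0.04805699] lx 0.15000015618482945 ly 0.14984585637956005 yaws 0.2633115150981065 0.2646408945042417
pull ((512.804931640625, 31.44428253173828), (29.237598419189453, 14.22442626953125), 14.14423656463623) [0.51243914 0.03141997 0.166     ]
cap [0.61865406 0.05937904 0.156     ]
tray [[108.60848 205.60051]
 [159.44449 219.9012 ]
 [141.88535 273.60712]
 [ 88.22984 258.5175 ]] [0.4887638  0.29529271] [0.12586108 0.13210692 0.13222648]
```

All measurements agree: the chamber is centred at (0.5755, 0.048) with yaw 0.265, the cap and pull fall where the chamber frame predicts, and the tray is at (0.489, 0.295). Now I'll move the cap.

```bash
cat >> h.py <<'E'
from scipy.spatial.transform import Rotation as Ro
yaw=.265;C=np.array([.5755,.048]);ex=np.array([np.cos(yaw),np.sin(yaw),0]);ey=np.array([-np.sin(yaw),np.cos(yaw),0])
R0=np.column_stack([ex,-ey,[0,0,-1]])
def cp(x,y,z): return np.array([*C,0])+x*ex+y*ey+np.array([0,0,z])
def st(tag=''):
    s=robot.get_state();print(tag,'t',round(s['time'],2),'p',s['ee_pos'].round(4),'F',s['force'].round(1),'op',round(s['opening'],4),'gf',round(s['grasp_force'],1),flush=True);return s
E
python3 - <<'E'
from h import *
st()
robot.move_linear([.192,-.594,.29],velocity=.2)
cap=np.array([.6188,.0595,0])
robot.move_ptp(cap+[0,0,.25],R0);st('above')
print(robot.move_linear(cap+[0,0,.149],velocity=.08,threshold=12));st('down')
robot.gripper_to(.02);st('grip')
robot.move_linear(cap+[0,0,.17],velocity=.06);st()
robot.move_linear(cap+[0,0,.25],velocity=.15);st('lifted')
save(robot.grab_frame('scene'),'lift')
E
```

```text
t 0.1 p [ 0.1923 -0.5944  0.1985] F [-0.1 -0.   0.5] op 0.0941 gf 0.0
above t 3.47 p [0.6189 0.0586 0.2499] F [-0.2 -0.5  0.8] op 0.0937 gf 0.0
False
down t 4.88 p [0.619  0.0595 0.1495] F [ 0.1 -0.4 -0.4] op 0.0941 gf 0.0
grip t 6.08 p [0.6187 0.0626 0.1503] F [-7.5 12.3 14.7] op 0.0203 gf 26.5
 t 6.58 p [0.6189 0.0591 0.1701] F [-0.1 -0.4 -0.5] op 0.0199 gf 0.0
lifted t 7.27 p [0.6184 0.0593 0.2491] F [-0.3  0.2 -0.6] op 0.0199 gf 0.0
```

View pics/lift.png

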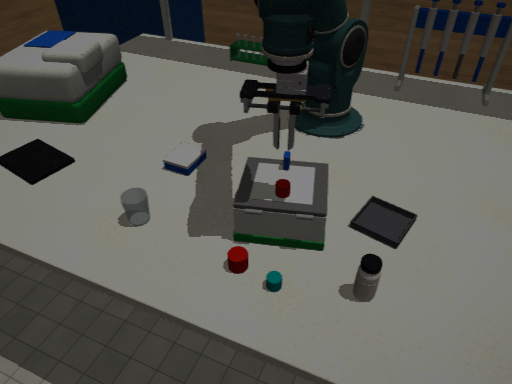

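The grip missed: the fingers went down to 20 mm and the cap is still at scene (283,188). I'll check the cap's position with the scene camera and compare it with the top view.

```bash
python3 - <<'E'
from h import *
cs=robot.camera_info('scene');ct=robot.camera_info('top');cw=robot.camera_info('wrist')
s=robot.get_state();p=s['ee_pos']
print('scene cap top ->',onplane(cs,281.8,183.1,.156),'pull top->',onplane(cs,286.6,153.9,.166))
print('tip proj scene',proj(cs,p+s['tool_rot'][:,2]*.019),'pred cap top',proj(cs,[.6187,.0594,.156]))
print(s['tool_rot'].round(3).tolist(),s['qpos'].round(3))
w=robot.grab_frame('wrist');t=robot.grab_frame('top')
print('wrist pred cap top',proj(cw,[.6187,.0594,.156]),'tip',proj(cw,p+s['tool_rot'][:,2]*.019))
sc=robot.grab_frame('scene')
save(np.vstack([np.hstack([w[::1,:400],cv2.resize(sc[90:250,200:360],(384,384))])]),'look')
save(t,'top2')
r,g,b=[t[...,i].astype(int) for i in range(3)]
m=((r>90)&(g<60)&(b<60)).astype(np.uint8)
n,l,stt,c=cv2.connectedComponentsWithStats(m);print(stt,c)
E
```

```text
scene cap top -> [0.62244524 0.06120683 0.156     ] pull top-> [0.51681197 0.03299224 0.166     ]
tip proj scene [[282.73621719 156.36374795]] pred cap top [[281.66298661 182.01543649]]
[[0.965, 0.262, -0.002], [0.262, -0.965, -0.0], [-0.002, -0.0, -1.0]] [ 0.392  0.465 -0.743  1.545  0.324  1.261 -1.704]
wrist pred cap top [[253.0885786  188.96898311]] tip [[252.94726145 214.42783925]]
[[     0      0    512    384 196311]
 [   239    112     19     20    297]] [[255.5109189  191.60621667]
 [248.28282828 121.29292929]]
```

View pics/look.png

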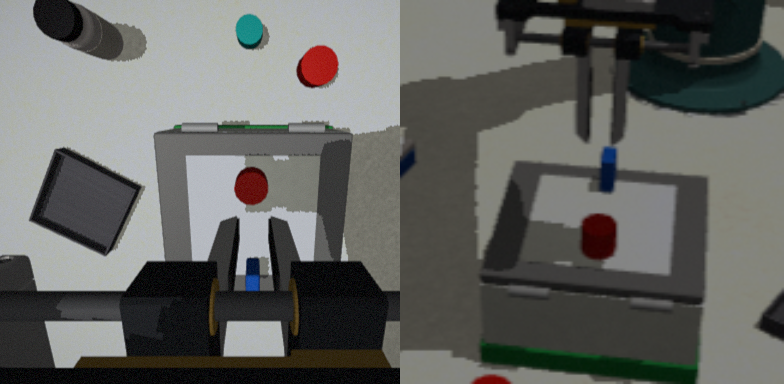

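```bash
python3 - <<'E'
from h import *
cs=robot.camera_info('scene');cw=robot.camera_info('wrist');s=robot.get_state()
def tri(a,b):
    (o1,d1),(o2,d2)=a,b
    t=np.linalg.lstsq(np.column_stack([d1,-d2]),o2-o1,rcond=None)[0]
    p,q=o1+t[0]*d1,o2+t[1]*d2;return (p+q)/2,np.linalg.norm(p-q)
p,e=tri(ray(cw,254,218),ray(cs,284.0,149))
print('tip mid',p,e,'rel tool',s['tool_rot'].T@(p-s['ee_pos']),s['ee_pos'])
w=robot.grab_frame('wrist');sc=robot.grab_frame('scene')
a=cv2.resize(w[200:260,215:295],(400,300),interpolation=cv2.INTER_CUBIC);b=cv2.resize(sc[120:165,255:315],(400,300),interpolation=cv2.INTER_CUBIC)
save(np.hstack([a,b]),'tips')
c,e=tri(ray(cw,251,181),ray(cs,281.8,183.1));print('cap top tri',c,e)
E
```

```text
tip mid [0.62404628 0.06179712 0.25382918] 0.003314591277046142 rel tool [ 0.00601081 -0.00082415 -0.00480606] [0.61845467 0.05942716 0.24903079]
cap top tri [0.62767658 0.06361419 0.16057916] 0.0009970748697335522
```

View pics/tips.png

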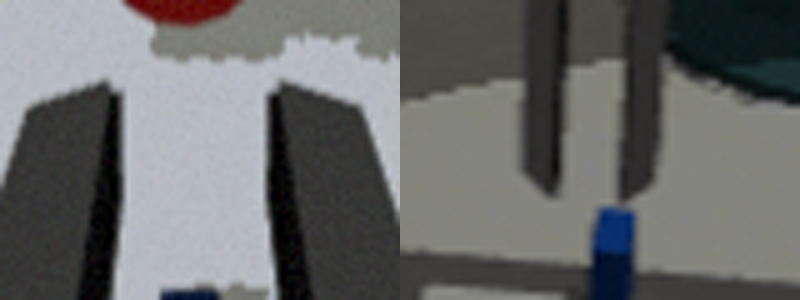

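The tips triangulate to about TCP height, around 20 mm short of the 19 mm I was told, so the fingers only caught the cap's top edge. I'll open them and measure the tips again without viewing a picture.

```bash
python3 - <<'E'
from h import *
robot.gripper_to(.06);s=st('open')
cs=robot.camera_info('scene');cw=robot.camera_info('wrist')
for k in (0,.019): print(k,[ (proj(c,s['ee_pos']+s['tool_rot']@np.array([0,y,k]))).round(0).tolist() for c in(cw,cs) for y in(-.03,.03)])
w=robot.grab_frame('wrist');sc=robot.grab_frame('scene')
a=cv2.resize(w[190:265,200:310],(396,270),interpolation=cv2.INTER_CUBIC);b=cv2.resize(sc[120:195,230:340],(396,270),interpolation=cv2.INTER_CUBIC)
for img,c,(x0,y0) in((a,cw,(200,190)),(b,cs,(230,120))):
    for k,col in((0,(0,255,0)),(.019,(255,0,255))):
        for y in(-.03,.03):
            u=(proj(c,s['ee_pos']+s['tool_rot']@np.array([0,y,k]))[0]-(x0,y0))*3.6
            cv2.circle(img,tuple(int(q) for q in u),4,col,1)
save(np.hstack([a,b]),'tips2')
E
```

```text
open t 8.34 p [0.6188 0.0595 0.25  ] F [ 0.7 -0.6 -0.2] op 0.0599 gf 0.0
0 [[[211.0, 224.0]], [[295.0, 224.0]], [[297.0, 150.0]], [[270.0, 148.0]]]
0.019 [[[214.0, 214.0]], [[291.0, 214.0]], [[296.0, 157.0]], [[270.0, 155.0]]]
```

View pics/tips2.png

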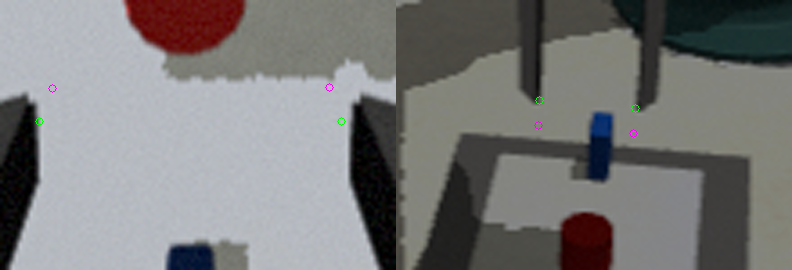

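At 60 mm opening the tips again sit at the reported TCP (green marks), not 19 mm ahead of it. I'll command poses about 19 mm lower and guard each descent with a force threshold.

```bash
python3 - <<'E'
from h import *
cap=np.array([.620,.0600,0])
print(robot.move_linear(cap+[0,0,.150],velocity=.12,threshold=10))
hit=robot.move_linear(cap+[0,0,.131],velocity=.04,threshold=8);st('down %s'%hit)
robot.gripper_to(.02);s=st('grip')
if s['opening']>.03:
    p=s['ee_pos'];robot.move_linear([p[0],p[1],p[2]+.04],velocity=.06);st()
    robot.move_linear([p[0],p[1],.25],velocity=.15);st('lifted')
E
```

```text
False
down False t 10.05 p [0.62   0.0601 0.131 ] F [-0.4  1.  -0.1] op 0.0602 gf 0.0
grip t 10.58 p [0.6201 0.06   0.1311] F [-0.6 -0.9  1.5] op 0.0346 gf 30.0
 t 11.4 p [0.6199 0.0599 0.1708] F [-0.2 -0.1  0.2] op 0.0344 gf 30.0
lifted t 12.07 p [0.6197 0.0598 0.249 ] F [ 0.6  0.3 -0.4] op 0.0347 gf 30.0
```

```bash
python3 - <<'E'
from h import *
tr=np.array([.4888,.2953,0])
robot.move_ptp(tr+[0,0,.20],R0);st('over')
robot.move_linear(tr+[0,0,.04],velocity=.15,threshold=15)
hit=robot.move_linear(tr+[0,0,.0125],velocity=.04,threshold=5);s=st('placed %s'%hit)
robot.gripper_to(.058);st('open')
robot.move_linear(s['ee_pos']+[0,0,.05],velocity=.08)
robot.move_linear(tr+[0,0,.22],velocity=.2);st()
P=cp(-65,0,0)if 0 else cp(-.065,0,0)
robot.move_ptp(P+[0,0,.24],R0);st('over pull')
t=robot.grab_frame('top');w=robot.grab_frame('wrist');sc=robot.grab_frame('scene')
save(np.hstack([cv2.resize(t[60:300,60:340],(420,360)),cv2.resize(sc[100:280,250:430],(360,360))]),'after')
E
```

```text
over t 13.14 p [0.4899 0.2941 0.1999] F [ 0.3 -0.2  0.3] op 0.0346 gf 30.0
placed False t 15.19 p [0.4889 0.2954 0.0126] F [-0.1 -0.  -0.3] op 0.0347 gf 30.0
open t 15.76 p [0.4888 0.2953 0.0125] F [ 0.3 -0.6 -0.6] op 0.0577 gf 0.0
 t 17.47 p [0.4884 0.2949 0.2188] F [-0.5  0.5  0.3] op 0.0579 gf 0.0
over pull t 18.5 p [0.5127 0.0323 0.2398] F [ 0.1  0.  -0.5] op 0.058 gf 0.0
```

View pics/after.png

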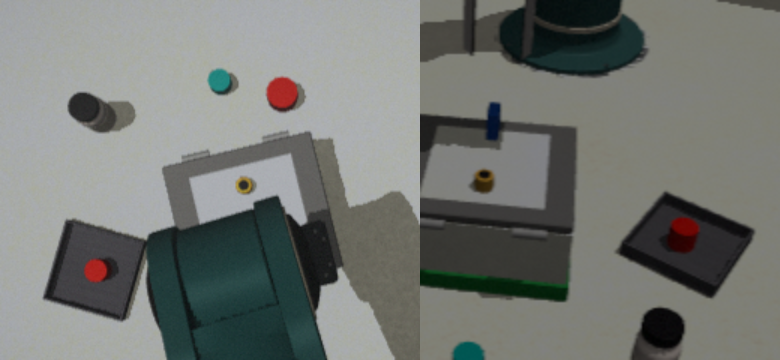

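The cap stands upright in the tray, at about (96,270) in the left crop, and the brass vent is bare. Next I'll grip the pull and lift along the hinge arc.

```bash
cat >> h.py <<'E'
H=cp(.1,0,.112)
def lidpose(p0,th):
    Q=Ro.from_rotvec(th*ey).as_matrix();return H+Q@(p0-H),Q@R0
E
python3 - <<'E'
from h import *
P=cp(-.064,0,0)
robot.move_linear(P+[0,0,.18],velocity=.12,frame=R0,threshold=10)
hit=robot.move_linear(P+[0,0,.131],velocity=.06,threshold=8);st('down %s'%hit)
robot.gripper_to(.004);s=st('grip')
if .01<s['opening']<.025:
    p0=s['ee_pos'];np.save('p0.npy',p0)
    for th,v in((.012,.01),(.024,.01),(.04,.012),(.08,.02)):
        p,R=lidpose(p0,th);robot.move_linear(p,velocity=v,frame=R);st(th)
save(robot.grab_frame('scene'),'lid1')
E
```

```text
down False t 20.27 p [0.5139 0.0313 0.1313] F [0.4 0.4 0.1] op 0.0579 gf 0.0
grip t 20.99 p [0.5135 0.0321 0.131 ] F [-1.7  5.9  1. ] op 0.0156 gf 30.0
0.012 t 21.36 p [0.5137 0.0321 0.1329] F [ 1.2  0.5 -3.2] op 0.0156 gf 30.0
0.024 t 21.71 p [0.5141 0.0322 0.1352] F [-2.1 -0.6  2.6] op 0.0156 gf 30.0
0.04 t 22.07 p [0.5145 0.0323 0.1381] F [-2.5 -1.4  8. ] op 0.0161 gf 30.0
0.08 t 22.56 p [0.5157 0.0326 0.1446] F [-2.8 -1.6  7.7] op 0.0156 gf 30.0
```

View pics/lid1.png

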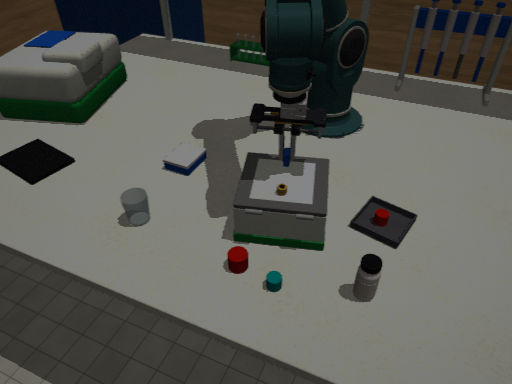

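The fingers hold the blue pull at (287,155) and the lid looks slightly raised. I'll measure the lid's angle from the white panel's front corners.

```bash
cat >> h.py <<'E'
def lidangle(I=None):
    cs=robot.camera_info('scene')
    I0=cv2.cvtColor(np.load('scene0.npy'),cv2.COLOR_RGB2GRAY)
    I=robot.grab_frame('scene') if I is None else I
    g=cv2.cvtColor(I,cv2.COLOR_RGB2GRAY)
    th=np.arange(-.02,.3,.002); out=[]
    for q in((-.075,.075,.124),(-.075,-.075,.124),(-.1,.11,.124),(-.1,-.11,.124)):
        p0=cp(*q);f=lambda t:proj(cs,H+Ro.from_rotvec(t*ey).as_matrix()@(p0-H))[0]
        a=f(0);best=cv2.cornerSubPix(I0,np.float32([[a]]),(4,4),(-1,-1),(3,30,.01))[0,0]
        t0=Ro.from_matrix(robot.get_state()['tool_rot']@R0.T).as_rotvec()@ey
        c=cv2.cornerSubPix(g,np.float32([[best+f(t0)-a]]),(4,4),(-1,-1),(3,30,.01))[0,0]
        d=c-best;tt=th[np.argmin([np.linalg.norm(f(t)-a-d) for t in th])]
        out.append((round(float(tt),3),d.round(1).tolist(),(f(t0)-a).round(1).tolist(),best.round(0).tolist()))
    for o in out: print('lid angle',*o)
E
python3 - <<'E'
from h import *
st();lidangle()
E
```

```text
t 22.61 p [0.5157 0.0326 0.1447] F [-1.5 -1.6  7.4] op 0.0157 gf 30.0
lid angle 0.08 [0.4000000059604645, -4.0] [0.4, -4.0] [314.0, 166.0]
lid angle 0.08 [-0.10000000149011612, -3.9000000953674316] [-0.1, -3.9] [258.0, 162.0]
lid angle 0.084 [0.8999999761581421, -4.699999809265137] [0.6, -4.5] [328.0, 163.0]
lid angle 0.086 [-0.20000000298023224, -4.900000095367432] [-0.2, -4.5] [248.0, 157.0]
```

The lid follows the tool (0.08 rad measured). I'll continue to 0.15.

```bash
python3 - <<'E'
from h import *
p0=np.load('p0.npy')
for th in(.115,.15):
    p,R=lidpose(p0,th);robot.move_linear(p,velocity=.015,frame=R);st(th)
robot.pause(.5);st();lidangle()
I=robot.grab_frame('scene');save(cv2.resize(I[80:270,120:430],(800,490),interpolation=cv2.INTER_CUBIC),'final')
E
```

```text
0.115 t 23.19 p [0.5168 0.0329 0.1503] F [-2.4 -2.2  5.4] op 0.0157 gf 30.0
0.15 t 23.73 p [0.5182 0.0333 0.1558] F [-2.3 -3.1  1.2] op 0.0159 gf 30.0
 t 24.23 p [0.5182 0.0333 0.1558] F [-2.9 -3.2  6.2] op 0.0158 gf 30.0
lid angle 0.14 [0.8999999761581421, -6.800000190734863] [0.8, -7.3] [314.0, 166.0]
lid angle 0.15 [-0.30000001192092896, -7.199999809265137] [-0.3, -7.2] [258.0, 162.0]
lid angle 0.152 [1.600000023841858, -8.399999618530273] [1.2, -8.4] [328.0, 163.0]
lid angle 0.15 [-0.6000000238418579, -8.300000190734863] [-0.5, -8.3] [248.0, 157.0]
```

View pics/final.png

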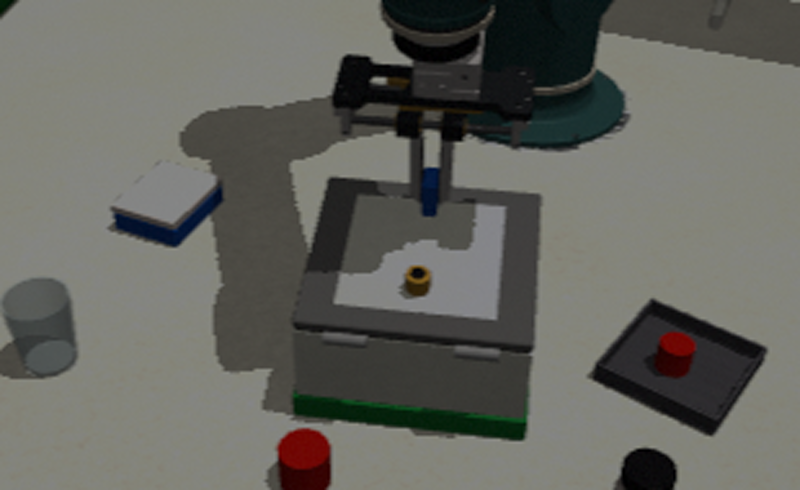

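The lid is held by the pull at about 0.15 rad (roughly 30 mm at the front edge) and is still. The cap is in the tray at (676,354), and the slide box, tube and beaker are where they were.

```bash
python3 -c "
from rig import robot
print(robot.sign_off())"
```

```text
the job is handed in; nothing more can be done
None
```

The job is handed in at about 24 s: the red cap is in the steel tray, and the gripper is holding the lid still by the blue pull, measured at about 0.15 rad (front edge about 3 cm up); the first grip on the cap slipped because the fingertips sit about 19 mm higher than specified, and the second held.

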